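# Bring the jar round to the front of the parts carousel

### The arm

A 6-joint arm with a two-finger parallel gripper is mounted at the origin on the work surface. World frame = base frame: x ahead of the robot, y to its left, z up, the work surface at z = 0. Lengths are in m, angles in rad, forces in N, time in s.
With the tool pointing down it reaches from about 0.375 to 0.975 m from the base axis. Payload 3.8 kg.
Tool frame: the origin (TCP) lies midway between the tips of the shut fingers; the grasp point (between the pads) lies 19 mm behind it; z points along the fingers, y is the line along which they close (so a half turn about z gives the same grasp; the last joint's range is limited). The gripper opens to 85 mm and grips with 20 to 120 N. Pads are 22 mm wide; open, the fingers measure 114 mm over their backs; the gripper's body (76 mm by 85 mm) begins 54 mm behind the grasp point. The pads swing forward as they close: fully open they stand 13 mm farther back than shut.
Start: joints at [1.194, 0.264, 1.604, -0, 1.274, -0.037], TCP at [0.225, 0.636, 0.231] pointing down, gripper open.
Joint ranges: [-2.63, 2.63], [-0.94, 2.18], [0.31, 2.57], [-1.31, 4.45], [0, 2.66], [-2.55, 2.55]. Speed limits (rad/s): [2.57, 2.57, 3.14, 3.14, 3.14, 3.14].

### API

Orientations are given as a rotation vector (axis times angle).
In Python, from workcell import bot gives the robot as it stands.
- The arm moves only by the tool step_arm, never from a script. Its argument "motion" is a list of rows, each a list of 5 numbers: the finger opening in cm, from 0 to 8.54, then the shift along the tool's x, y, z in cm, then the turn about the tool's z in degrees. In form: [[claw, dx, dy, dz, twist], ...]. A call has 1 to 20 rows; each row is the pose to reach, as a shift and turn from the pose commanded when the call began, along the tool's axes at that moment; what a row does not reach only later rows make up. A row lasts 1/10 s, in which the tool goes at most 50 mm and 8.59 degrees, less where a joint would pass 70% of its speed; a pose out of reach is approached as far as the arm can. A call with a gripper value outside its range is refused whole. The fingers move at their own pace and stop on an object; "force" is the grip in N (left out, the last holds). Time passes only in rows, so rows that repeat a pose let the fingers close. It gives the time, the measured TCP pose, the force, the opening and the grip force at its end, in the units of the state.
- bot.read_state(): the state, without advancing time (a new reading comes with each control period).
- bot.read_camera(name): name is "scene" or "side" or "wrist"; returns (picture, depth): 420x560x3 uint8, red, green, blue; 420x560 float32, m along the optical axis (not along the pixel's ray), 0 where there is no reading.
- bot.calibration(name): a dict with "mtx" (3x3 intrinsics, pixels), "origin" and "orientation" of the camera in the world; the wrist camera has in their place "T_tool_cam" (4x4, takes a point from camera to tool coordinates, whose origin is the TCP and whose axes are the flange's). Camera axes: x right, y up, looking along -z (the intrinsics and any distortion apply to the point x, -y, -z); pixel columns grow to the right and rows downward; lengths in m; the calibration is good to about 2 mm. A picture is of the moment at which its call begins: read the wrist's pose just before it. calibration takes no time and is no camera call.
- bot.finish_job(): hands the job in; it is judged then, once.
The state is a dict: "time": time; "q": joint angles; "joint_vel": joint speeds; "joint_torque": joint torques, N m; "tool_pos": TCP position; "tcp_rot": TCP orientation; "wrist_force": force on the tool from outside, world axes, zero at the start; "torque": the same for the moment, N m; "width": opening from 0.0 (shut) to 1.0 (fully open); "grip_force": force on a finger pad.
Only numpy, scipy, OpenCV 4.12 (cv2) and the standard library are available. Lean on these libraries where they do the work, as an engineer would, in place of code of your own. Each camera call takes 0.05 s, during which the arm holds its last target. There are 200 camera calls.

### The job

Turn the round parts carousel by pushing its notched rim with the shut fingertips until the round jar stands at the front, squarely in line with the arrowhead on the stand. Turn it gently, without touching, lifting or upsetting the jar or the cartons that ride on it, and leave the mug, the catalogues and the open box on the bench where they are. Leave the carousel standing still, hand clear of it.

Things in the scene. Friction and masses are not known exactly. Their poses are not given: they have to be found in the camera images.
- deck (a point): Centre of the carousel's flat top, 50 mm above the bench, on its vertical turning axis; z up, x and y turn with the deck. The carousel is a grey notched disc, 145 mm radius, 34 mm thick (underside 14 mm above the bench). The jar and cartons stand on it in any order, 65 mm from the axis, at 0, 60, 120, 180, 240 and 300 degrees from its x axis, all within 95 mm of the axis and under 90 mm above the bench.
- notch (a point): Middle of one of six identical rim notches, 126 mm from the axis at 30 degrees from the deck's x axis, level with the top; turns with the deck. The others follow every 60 degrees. A notch is open above, below and outwards, from 106 to 145 mm radius, about 40 mm wide halfway in and 50 mm at the mouth: shut fingertips go in from above and push its side wall along the rim.
- carousel (a joint): Turn of the carousel, rad, 0 at the start, positive anticlockwise seen from above. It turns either way, 9 rad at most. Light friction (about 0.1 N m) stops it within a few degrees when the push ends, and it stays where it is left.
- stand: Fixed dark steel stand under the deck; origin on the turning axis at bench level. A flat tongue runs out along its own -x (the front, roughly towards the robot) to 225 mm from the axis and carries a low arrowhead (12 mm tall, 150 to 200 mm from the axis) whose tip points in at the axis. The front is the direction from the axis to the arrowhead. It keeps still.
- jar: the only round thing on the deck: plain white plastic jar with a metal lid, 40 mm diameter, 38 mm tall, standing loose; origin at the centre of its underside, z up. Not to be touched.
- carton_a: small closed cardboard carton, 38 x 38 mm and 36 mm tall, loose on the deck in one of the six places; origin at the centre of its underside, z up. Not to be touched.
- carton_b: small closed cardboard carton, 44 x 30 mm and 34 mm tall, loose on the deck in one of the six places; origin at the centre of its underside, z up. Not to be touched.
- carton_c: small closed cardboard carton, 40 x 36 mm and 28 mm tall, loose on the deck in one of the six places; origin at the centre of its underside, z up. Not to be touched.
- carton_d: small closed cardboard carton, 36 x 36 mm and 38 mm tall, loose on the deck in one of the six places; origin at the centre of its underside, z up. Not to be touched.
- carton_e: small closed cardboard carton, 44 x 32 mm and 26 mm tall, loose on the deck in one of the six places; origin at the centre of its underside, z up. Not to be touched.
- mug: bystander: white mug, 80 mm diameter, 90 mm tall, handle at its +y, on the bench to the robot's right; origin at the centre of its underside.
- catalogues: bystander: stack of four catalogues, 210 x 150 mm and 44 mm tall, on the bench to the robot's left; origin at the centre of its underside.
- tote: bystander: open cardboard box, 120 x 160 mm and 80 mm tall, on the bench to the right of the carousel; origin at the centre of its underside.

How it is judged:
At the end, for the whole second after the job is handed in: The jar stands upright on the deck within 8 mm of the line from the carousel's axis to the arrowhead, on the arrowhead's side, 45 to 85 mm from the axis; the carousel is at rest (under 0.05 rad/s) and all five cartons still stand on the deck within 85 mm of its axis (y of jar in the frame of stand between -0.008 and 0.008 m and x of jar in the frame of stand between -0.085 and -0.045 m and velocity of joint carousel between -0.05 and 0.05 rad/s and angle between jar's own z axis and vertical below 0.1 rad and height (world z) of jar between 0.044 and 0.057 m and horizontal distance between each of jar, carton_a, carton_b, carton_c, carton_d, carton_e and deck below 0.085 m and height (world z) of carton_a between 0.044 and 0.057 m and height (world z) of carton_b between 0.044 and 0.057 m and height (world z) of carton_c between 0.044 and 0.057 m and height (world z) of carton_d between 0.044 and 0.057 m and height (world z) of carton_e between 0.044 and 0.057 m); the robot touches nothing.
It fails at once if the jar or a carton is touched by the robot (contact force between any of the fingers, the arm and jar above 0.3 N or contact force between any of the fingers, the arm and carton_a above 0.3 N or contact force between any of the fingers, the arm and carton_b above 0.3 N or contact force between any of the fingers, the arm and carton_c above 0.3 N or contact force between any of the fingers, the arm and carton_d above 0.3 N or contact force between any of the fingers, the arm and carton_e above 0.3 N).
It fails at once if the jar or a carton is lifted off the deck, tipped, or slides out of its place (height (world z) of any of jar, carton_a, carton_b, carton_c, carton_d, carton_e above 0.06 m or angle between any of jar, carton_a, carton_b, carton_c, carton_d, carton_e's own z axis and vertical above 0.3 rad or horizontal distance between any of jar, carton_a, carton_b, carton_c, carton_d, carton_e and deck above 0.088 m).
It fails at once if the carousel is spun fast (over 2.5 rad/s) (velocity of joint carousel above 2.5 rad/s or velocity of joint carousel below -2.5 rad/s).
It fails at once if the mug, the catalogues or the open box on the bench is moved more than 15 mm (distance of any of mug, catalogues, tote from where it was at the start of the episode above 0.015 m).
It also fails if it takes over 56 s, if anything falls off the work surface, if the arm or the gripper's body presses on something with over 40 N, if the wrist force passes 120 N, or if a joint passes its speed limit or range.

## Working session

There is one attempt and no reset: what is moved stays moved. The work goes in short steps, Python scripts to look and compute and a tool call to move; the robot and the scene stay as the last step left them, time stands still between calls to the robot, and variables do not carry over. Pictures are saved under pics/ and viewed, at most 10 in all, crops included, and the job is handed in when it is done.

Besides the shell and the picture viewer there is one more tool, called after "Emit:" as a command line: name --pt "numbers of a row" for each row, then --argument value for the rest. step_arm: Moves the arm, as the interface text tells. Its arguments: {"type":"object","properties":{"motion":{"type":"array","items":{"type":"array","items":{"type":"number"}}},"force":{"type":"number"}},"required":["motion"]}

```bash
ls; mkdir -p pics
cat > h.py <<'E'
import numpy as np, cv2
from workcell import bot
from scipy.spatial.transform import Rotation as R
def cloud(n):
    s=bot.read_state(); p,d=bot.read_camera(n); c=bot.calibration(n)
    v,u=np.mgrid[:420,:560]; m=np.array(c['mtx'])
    P=np.stack([(u-m[0,2])/m[0,0]*d,-(v-m[1,2])/m[1,1]*d,-d],-1)
    if n=='wrist':
        T=np.array(c['T_tool_cam']); P=P@T[:3,:3].T+T[:3,3]
        P=P@R.from_rotvec(s['tcp_rot']).as_matrix().T+s['tool_pos']
    else:
        o=np.array(c['orientation'],float); M=o if o.shape==(3,3) else R.from_rotvec(o).as_matrix()
        P=P@M.T+np.array(c['origin'])
    P[d==0]=np.nan
    return p,P
E
python3 - <<'E'
from h import *
print(bot.read_state())
for n in ('scene','side'):
    c=bot.calibration(n);print(c)
    p,P=cloud(n); cv2.imwrite(f'pics/{n}0.png',p[...,::-1]); np.savez(f'{n}0.npz',p=p,P=P)
E
```

```text
pics
{'time': 0.0, 'q': array([ 1.19407577e+00,  2.64709083e-01,  1.60537699e+00, -2.22462074e-06,
        1.27365795e+00, -3.68932318e-02]), 'joint_vel': array([ 0.00134788,  0.00166503, -0.00080807, -0.00230355, -0.00052505,
        0.00062082]), 'joint_torque': array([ 2.47493677e-03, -5.15117991e+01, -3.67309785e+01, -6.64991603e-05,
        1.29072263e-02, -2.43746092e-05]), 'tool_pos': array([0.22472813, 0.63573183, 0.22999008]), 'tcp_rot': array([-0.53115905, -3.09591686,  0.00330758]), 'wrist_force': array([-0.09511812,  0.05838295, -0.59788103]), 'torque': array([ 0.00327881, -0.01560854,  0.00026847]), 'grip_force': 0.0, 'width': 1.0006501552035199}
{'mtx': array([[434.07485515,   0.        , 278.30459611],
       [  0.        , 434.07485515, 209.92073204],
       [  0.        ,   0.        ,   1.        ]]), 'origin': array([ 1.2644939 , -0.37385577,  0.76744482]), 'orientation': array([0.78341282, 0.45668922, 1.02567606])}
{'mtx': array([[518.17635448,   0.        , 285.19267883],
       [  0.        , 518.17635448, 207.20785977],
       [  0.        ,   0.        ,   1.        ]]), 'origin': array([ 0.12667798, -1.36810649,  0.84672401]), 'orientation': array([ 1.07875988, -0.17007002, -0.29347294])}
```

View pics/scene0.png

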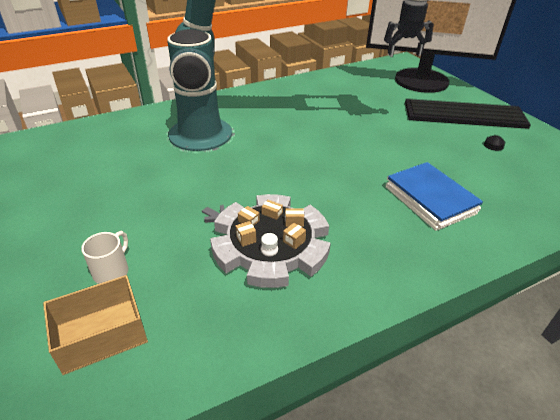

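View pics/side0.png

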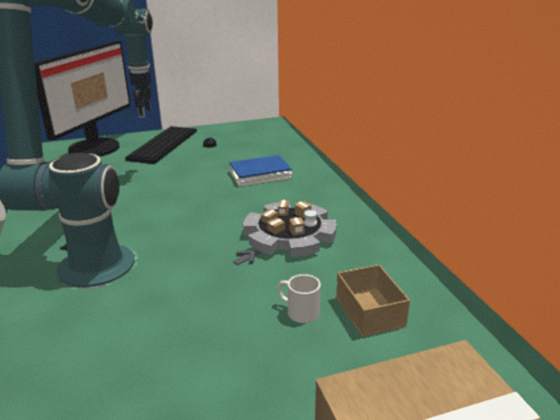

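Run:
```python
from h import *
# top-down orthographic rectification from the scene+side clouds, 2 px/mm... x 0.35..0.85, y -0.35..0.35
S=1000
img=np.zeros((600,800,3),np.uint8); zb=np.full((600,800),-1.)
for n in ('scene','side'):
    a=np.load(n+'0.npz'); p,P=a['p'].reshape(-1,3),a['P'].reshape(-1,3)
    ok=np.isfinite(P[:,2])&(P[:,2]<.12)
    p,P=p[ok],P[ok]
    # up = +x, left = +y
    r=(900-P[:,0]*S).astype(int); c=(400-P[:,1]*S).astype(int)
    for i in range(len(r)):
        if 1<=r[i]<599 and 1<=c[i]<799:
            w=zb[r[i]-1:r[i]+2,c[i]-1:c[i]+2]; m=w<P[i,2]
            w[m]=P[i,2]; img[r[i]-1:r[i]+2,c[i]-1:c[i]+2][m]=p[i]
cv2.imwrite('pics/top0.png',img[...,::-1])
```

```text
(no output)
```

View pics/top0.png

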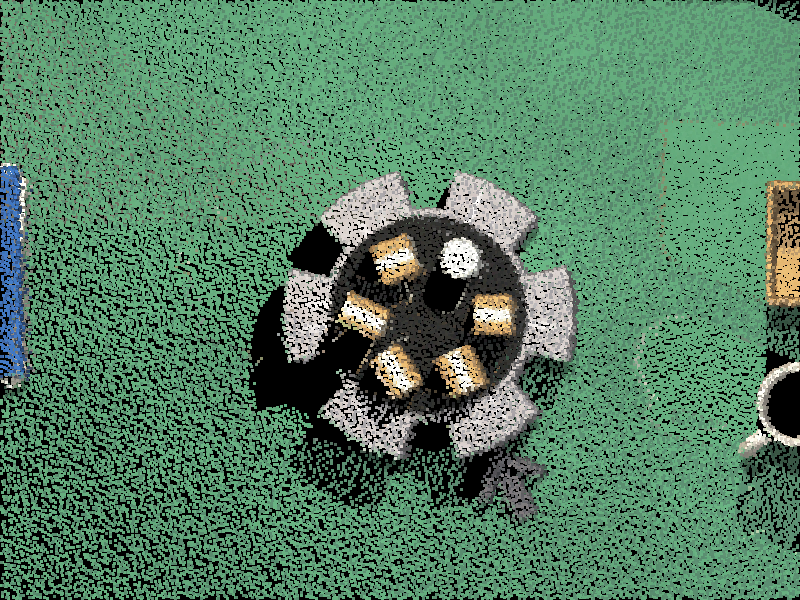

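The top-down map (x = 0.9−row/1000, y = 0.4−col/1000) shows the axis near (430,316), the jar at (460,257) and the arrowhead near (510,490). A notch sits at about 60° upper left, around (318,248). The jar needs roughly −127°, so next I'll get precise numbers and plan the arc.

```bash
cat >> h.py <<'E'
from scipy.optimize import minimize
def measure(p,P,C=(.584,-.03)):
    p=p.reshape(-1,3).astype(int);P=P.reshape(-1,3);k=np.isfinite(P[:,2]);p,P=p[k],P[k]
    r=np.hypot(P[:,0]-C[0],P[:,1]-C[1])
    circ=lambda m:cv2.minEnclosingCircle(np.float32(P[m][:,:2]))
    rim=(P[:,2]>.045)&(P[:,2]<.055)&(r<.16)&(r>.09)&(p.min(1)>90)
    c,rr=circ(rim); c=np.array(c)
    jm=(P[:,2]>.08)&(P[:,2]<.095)&(r<.1)&(p.max(1)-p.min(1)<25)
    j,jr=circ(jm)
    v=P[rim][:,:2]-c; rad=np.hypot(*v.T); a=np.degrees(np.arctan2(v[:,1],v[:,0]))[(rad>.112)&(rad<.14)]
    # notch phase: 6-fold occupancy histogram
    h=np.bincount((a%60).astype(int),minlength=60)
    ph=np.degrees(np.angle(np.sum(np.exp(1j*np.radians(6*(np.arange(60)+.5)))*(h<.35*h.max()))))/6
    am=(P[:,2]>.006)&(P[:,2]<.016)&(r>.147)&(r<.215)&(p.max(1)<125)&(abs(p[:,1]-p[:,0])<20)&(P[:,0]<C[0])
    A=P[am][:,:2]; 
    ja=np.degrees(np.arctan2(*(np.array(j)-c)[::-1]))
    print('centre',c.round(4),'R',round(rr,4),'jar',np.round(j,4),'r',round(jr,4),'dist',np.hypot(*(j-c)).round(4),'jarang',ja.round(1),'notchphase',ph.round(1))
    w=A-c; b=np.degrees(np.arctan2(w[:,1],w[:,0]))%360-360
    if len(A): print('arrow n',len(A),'mean',A.mean(0).round(4),'ang med',np.median(b).round(1),'mid of extremes',((np.percentile(b,2)+np.percentile(b,98))/2).round(1),'span',np.percentile(b,[2,98]).round(1))
E
python3 - <<'E'
from h import *
for n in ('scene','side'):
    a=np.load(n+'0.npz'); print(n); measure(a['p'],a['P'])
a=np.load('scene0.npz');p,P=a['p'],a['P']
cv2.imwrite('pics/arrow0.png',cv2.resize(p[195:235,190:250],None,fx=10,fy=10,interpolation=cv2.INTER_CUBIC)[...,::-1])
E
```

```text
scene
centre [ 0.5842 -0.0261] R 0.1477 jar [ 0.5865 -0.0263] r 0.083 dist 0.0023 jarang -4.3 notchphase 0.5
arrow n 56 mean [ 0.4265 -0.1209] ang med -147.3 mid of extremes -151.5 span [-160.5 -142.4]
side
centre [ 0.5845 -0.0289] R 0.1484 jar [ 0.5845 -0.0301] r 0.0853 dist 0.0012 jarang -89.7 notchphase -0.0
arrow n 139 mean [ 0.4217 -0.1079] ang med -154.6 mid of extremes -153.2 span [-162.9 -143.5]
```

Emit:
step_arm --pt "0 -3 -3.3 -2 0" --pt "0 -6 -6.7 -4 0" --pt "0 -9 -10 -6 0" --pt "0 -12 -13.4 -8 0" --pt "0 -15 -16.7 -10 0" --pt "0 -18 -20 -12 0" --pt "0 -21 -23.4 -12 0" --pt "0 -24 -26.8 -12 0" --pt "0 -27 -30 -12 0" --pt "0 -30 -33.5 -12 0" --pt "0 -33 -36.8 -12 0" --pt "0 -36 -40 -12 0" --pt "0 -39 -43.5 -12 0" --pt "0 -42 -46.8 -12 0" --pt "0 -45 -50 -12 0" --pt "0 -48 -53.6 -12 0" --pt "0 -48 -53.6 -12 0" --pt "0 -48 -53.6 -12 0"

```text
time: 1.9
tool_pos: [0.4986, -0.0298, 0.3505]
tcp_rot: [-0.535, -3.094, -0.001]
wrist_force: [-0.3, 0.0, -0.6]
width: 0.001
grip_force: 0.0
```

Run:
```python
from h import *
s=bot.read_state();print(s['time'],s['tool_pos'],s['tcp_rot'],s['q'][5])
p,P=cloud('wrist'); np.savez('w1.npz',p=p,P=P); cv2.imwrite('pics/w1.png',p[...,::-1])
```

```text
1.9 [ 0.49864844 -0.02979977  0.35049166] [-5.35280145e-01 -3.09374467e+00 -6.59343160e-04] -1.3381345380040033
```

View pics/w1.png

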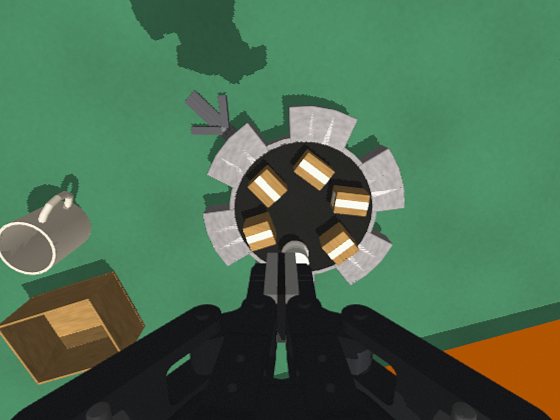

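The wrist view shows the arrowhead clearly: tip at (228,131), tail at (190,97), barb ends at (222,95) and (191,130). Part of the jar is hidden behind the fingers.

Run:
```python
from h import *
from scipy.optimize import least_squares
a=np.load('w1.npz');p,P=a['p'].astype(int),a['P']
# rim circle: outer boundary points of the grey teeth
z=P[...,2]; m=((z>.045)&(z<.055)&(p.min(-1)>85)&(p.max(-1)-p.min(-1)<25)).astype(np.uint8)
pts=P[m>0][:,:2]; v=pts-[.584,-.03]; an=np.degrees(np.arctan2(v[:,1],v[:,0])); r=np.hypot(*v.T)
E=[pts[an.astype(int)==k][r[an.astype(int)==k].argmax()] for k in range(-180,180,2) if (an.astype(int)==k).sum()>3 and .138<r[an.astype(int)==k].max()<.155]
E=np.array(E); f=least_squares(lambda q:np.hypot(*(E-q[:2]).T)-q[2],[.584,-.03,.145],loss='soft_l1',f_scale=.001); print('fit',f.x.round(4),len(E))
c=f.x[:2]
for n,C in (('rim',c),):
  for u,v_ in ((226,129),(192,99),(222,98),(194,130)):
    q=P[v_,u]; d=q[:2]-C; print((u,v_),q.round(4),np.hypot(*d).round(4),np.degrees(np.arctan2(d[1],d[0])).round(1))
d=pts-c; rr=np.hypot(*d.T); aa=np.degrees(np.arctan2(d[:,1],d[:,0]))[(rr>.12)&(rr<.132)]
h=np.histogram(aa,np.arange(-180,181,1))[0]; g=np.where(h==0)[0]-180
print('gaps',[ (int(s[0]),int(s[-1])+1) for s in np.split(g,np.where(np.diff(g)>1)[0]+1)])
# cartons & jar on scene: jar top cluster near (.643,-.06)
for n in('scene','side'):
  b=np.load(n+'0.npz');Q=b['P'].reshape(-1,3);k=(Q[:,2]>.084)&(Q[:,2]<.095)&(np.hypot(Q[:,0]-.643,Q[:,1]+.06)<.03)
  print(n,'jar',cv2.minEnclosingCircle(np.float32(Q[k][:,:2])))
```

```text
fit [ 0.5833 -0.0273  0.144 ] 89
(226, 129) [ 0.4422 -0.0939  0.0105] 0.1561 -154.7
(192, 99) [ 0.3877 -0.1244  0.0042] 0.2184 -153.6
(222, 98) [ 0.4011 -0.0825  0.0124] 0.1904 -163.1
(194, 130) [ 0.428  -0.1374  0.0122] 0.1904 -144.7
gaps [(-180, -170), (-130, -109), (-69, 10), (50, 70), (110, 130), (171, 180)]
scene jar ((0.6414300799369812, -0.05831431224942207), 0.01959281787276268)
side jar ((0.6414879560470581, -0.06479886174201965), 0.023795494809746742)
```

Emit:
step_arm --pt "0 -1.5 2.5 2 2" --pt "0 -3.5 5 4 4" --pt "0 -5.5 8 7 6" --pt "0 -7.5 11 10 8" --pt "0 -9 13.5 13 10.4" --pt "0 -10.2 15.4 17 10.4" --pt "0 -10.2 15.4 20 10.4" --pt "0 -10.2 15.4 22 10.4" --pt "0 -10.2 15.4 23 10.4" --pt "0 -10.2 15.4 23 10.4"

```text
time: 2.95
tool_pos: [0.6445, 0.0837, 0.1195]
tcp_rot: [-0.806, -3.033, 0.002]
wrist_force: [-0.3, 0.4, -0.1]
width: -0.0
grip_force: 0.0
```

Run:
```python
from h import *
s=bot.read_state();M=R.from_rotvec(s['tcp_rot']).as_matrix();print(s['tool_pos'],M.round(3),s['q'][5])
p,P=cloud('wrist');d=P.reshape(-1,3);d=d[np.isfinite(d[:,2])]
p2,_=cloud('scene'); cv2.imwrite('pics/s2.png',np.hstack([p[::1,80:480],cv2.resize(p2[180:300,200:340],(400,343))[:, :].copy() if 0 else cv2.copyMakeBorder(cv2.resize(p2[150:300,190:350],(400,375)),0,45,0,0,cv2.BORDER_CONSTANT)])[...,::-1])
```

```text
[0.64454228 0.08371122 0.11954013] [[-0.868  0.496 -0.004]
 [ 0.496  0.868 -0.   ]
 [ 0.003 -0.002 -1.   ]] -0.9608420771160108
```

View pics/s2.png

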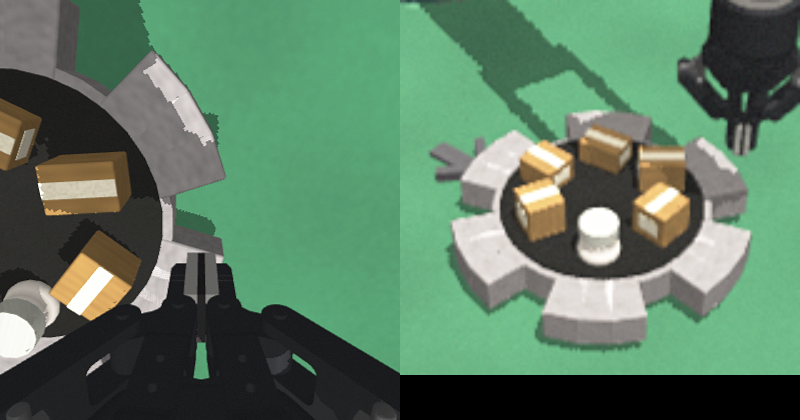

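Emit:
step_arm --pt "0 0 0 2 0" --pt "0 0 0 4 0" --pt "0 0 0 5.5 0" --pt "0 0 0 6.5 0" --pt "0 0 0 7.5 0" --pt "0 0 0 8.4 0" --pt "0 0 0 9.1 0" --pt "0 0 0 9.1 0"

```text
time: 3.85
tool_pos: [0.6455, 0.0822, 0.0291]
tcp_rot: [-0.809, -3.034, 0.001]
wrist_force: [-0.1, 0.4, 0.2]
width: 0.004
grip_force: 0.0
```

```bash
cat > plan.py <<'E'
import sys
from h import *
# plan a0 a1 step: rows along the arc about C, from the present pose
C=np.array([.5835,-.028]); s=bot.read_state(); M=R.from_rotvec(s['tcp_rot']).as_matrix(); o=s['tool_pos']
d=o[:2]-C; ty=np.degrees(np.arctan2(M[1,1],M[0,1]))
print(s['time'],o.round(4),'r',np.hypot(*d).round(4),'ang',np.degrees(np.arctan2(*d[::-1])).round(2),'tooly',ty.round(2),'F',s['wrist_force'].round(2),'q6',s['q'][5].round(2))
for a in eval(sys.argv[1]):
    t=C+.126*np.array([np.cos(np.radians(a)),np.sin(np.radians(a))]); w=M.T@np.array([*(t-o[:2]),0])*100
    print([0,*w[:2].round(1),0,round(float(ty-a),1)],end=', ')
E
python3 plan.py "[60-x for x in (0,1,2.5,4.5)]+[60-7-2.8*i for i in range(16)]"
```

```text
3.85 [0.6455 0.0822 0.0291] r 0.1264 ang 60.61 tooly 60.13 F [-0.06  0.42  0.2 ] q6 -0.96
[0, np.float64(-0.1), np.float64(-0.0), 0, 0.1], [0, np.float64(-0.4), np.float64(-0.0), 0, 1.1], [0, np.float64(-0.7), np.float64(-0.1), 0, 2.6], [0, np.float64(-1.1), np.float64(-0.1), 0, 4.6], [0, np.float64(-1.7), np.float64(-0.1), 0, 7.1], [0, np.float64(-2.3), np.float64(-0.2), 0, 9.9], [0, np.float64(-2.9), np.float64(-0.4), 0, 12.7], [0, np.float64(-3.5), np.float64(-0.5), 0, 15.5], [0, np.float64(-4.1), np.float64(-0.7), 0, 18.3], [0, np.float64(-4.6), np.float64(-0.9), 0, 21.1], [0, np.float64(-5.2), np.float64(-1.1), 0, 23.9], [0, np.float64(-5.8), np.float64(-1.4), 0, 26.7], [0, np.float64(-6.3), np.float64(-1.7), 0, 29.5], [0, np.float64(-6.8), np.float64(-2.0), 0, 32.3], [0, np.float64(-7.4), np.float64(-2.3), 0, 35.1], [0, np.float64(-7.9), np.float64(-2.7), 0, 37.9], [0, np.float64(-8.3), np.float64(-3.1), 0, 40.7], [0, np.float64(-8.8), np.float64(-3.5), 0, 43.5], [0, np.float64(-9.2), np.float64(-3.9), 0, 46.3], [0, np.float64(-9.6), np.float64(-4.4), 0, 49.1],
```

Emit:
step_arm --pt "0 -0.2 0 0 0.5" --pt "0 -0.4 0 0 1.1" --pt "0 -0.7 -0.1 0 2.6" --pt "0 -1.1 -0.1 0 4.6" --pt "0 -1.6 -0.1 0 7.1" --pt "0 -2.2 -0.2 0 9.9" --pt "0 -2.9 -0.4 0 12.7" --pt "0 -3.5 -0.5 0 15.5" --pt "0 -4.1 -0.7 0 18.3" --pt "0 -4.6 -0.9 0 21.1" --pt "0 -5.2 -1.1 0 23.9" --pt "0 -5.8 -1.4 0 26.7" --pt "0 -6.3 -1.7 0 29.5" --pt "0 -6.8 -2.0 0 32.3" --pt "0 -7.4 -2.3 0 35.1" --pt "0 -7.9 -2.7 0 37.9" --pt "0 -8.3 -3.1 0 40.7" --pt "0 -8.8 -3.5 0 43.5" --pt "0 -9.2 -3.9 0 46.3" --pt "0 -9.6 -4.4 0 49.1"

```text
time: 5.85
tool_pos: [0.7084, -0.0038, 0.0307]
tcp_rot: [2.001, 2.421, 0.002]
wrist_force: [1.1, 1.2, 0.6]
width: 0.001
grip_force: 0.5
```

```bash
python3 plan.py "[11-x for x in (0,1.5,3.5)]+[5-2.8*i for i in range(17)]"
```

```text
5.85 [ 0.7084 -0.0038  0.0307] r 0.1272 ang 10.97 tooly 10.84 F [1.07 1.21 0.6 ] q6 -0.23
[0, np.float64(0.0), np.float64(-0.1), 0, -0.2], [0, np.float64(-0.3), np.float64(-0.1), 0, 1.3], [0, np.float64(-0.8), np.float64(-0.1), 0, 3.3], [0, np.float64(-1.3), np.float64(-0.2), 0, 5.8], [0, np.float64(-1.9), np.float64(-0.3), 0, 8.6], [0, np.float64(-2.5), np.float64(-0.4), 0, 11.4], [0, np.float64(-3.1), np.float64(-0.5), 0, 14.2], [0, np.float64(-3.7), np.float64(-0.7), 0, 17.0], [0, np.float64(-4.3), np.float64(-0.9), 0, 19.8], [0, np.float64(-4.9), np.float64(-1.1), 0, 22.6], [0, np.float64(-5.4), np.float64(-1.3), 0, 25.4], [0, np.float64(-6.0), np.float64(-1.6), 0, 28.2], [0, np.float64(-6.5), np.float64(-1.9), 0, 31.0], [0, np.float64(-7.0), np.float64(-2.3), 0, 33.8], [0, np.float64(-7.5), np.float64(-2.6), 0, 36.6], [0, np.float64(-8.0), np.float64(-3.0), 0, 39.4], [0, np.float64(-8.5), np.float64(-3.4), 0, 42.2], [0, np.float64(-8.9), np.float64(-3.8), 0, 45.0], [0, np.float64(-9.4), np.float64(-4.3), 0, 47.8], [0, np.float64(-9.8), np.float64(-4.7), 0, 50.6],
```

Emit:
step_arm --pt "0 -0.1 -0.1 0 0.3" --pt "0 -0.3 -0.1 0 1.3" --pt "0 -0.8 -0.1 0 3.3" --pt "0 -1.3 -0.2 0 5.8" --pt "0 -1.9 -0.3 0 8.6" --pt "0 -2.5 -0.4 0 11.4" --pt "0 -3.1 -0.5 0 14.2" --pt "0 -3.7 -0.7 0 17.0" --pt "0 -4.3 -0.9 0 19.8" --pt "0 -4.9 -1.1 0 22.6" --pt "0 -5.4 -1.3 0 25.4" --pt "0 -6.0 -1.6 0 28.2" --pt "0 -6.5 -1.9 0 31.0" --pt "0 -7.0 -2.3 0 33.8" --pt "0 -7.5 -2.6 0 36.6" --pt "0 -8.0 -3.0 0 39.4" --pt "0 -8.5 -3.4 0 42.2" --pt "0 -8.9 -3.8 0 45.0" --pt "0 -9.3 -4.2 0 47.0" --pt "0 -9.5 -4.4 0 48.6"

```text
time: 7.85
tool_pos: [0.6824, -0.1058, 0.0303]
tcp_rot: [2.82, 1.385, -0.0]
wrist_force: [0.7, 0.6, 0.2]
width: -0.002
grip_force: 0.2
```

```bash
python3 plan.py "[-38,-39,-40.5,-42.5,-44.5,-46.5,-48.5,-50.5,-52,-53.5,-55,-56,-57,-58,-59,-60,-60]"
python3 - <<'E'
from h import *
a,P=cloud('scene'); np.savez('s3.npz',p=a,P=P)
m=((P[...,2]>.045)&(P[...,2]<.056)&(a.min(-1)>85)&(a.astype(int).max(-1)-a.min(-1)<25))
d=P[m][:,:2]-[.5842,-.027]; rr=np.hypot(*d.T); aa=np.degrees(np.arctan2(d[:,1],d[:,0]))[(rr>.12)&(rr<.132)]
h=np.histogram(aa,np.arange(-180,181,1))[0]; g=np.where(h==0)[0]-180
print('gaps',[ (int(s[0]),int(s[-1])+1) for s in np.split(g,np.where(np.diff(g)>1)[0]+1)])
E
```

```text
7.85 [ 0.6824 -0.1058  0.0303] r 0.1258 ang -38.18 tooly -37.7 F [0.73 0.63 0.2 ] q6 0.47
[0, np.float64(0.0), np.float64(0.0), 0, 0.3], [0, np.float64(-0.2), np.float64(0.0), 0, 1.3], [0, np.float64(-0.5), np.float64(0.0), 0, 2.8], [0, np.float64(-0.9), np.float64(-0.0), 0, 4.8], [0, np.float64(-1.4), np.float64(-0.1), 0, 6.8], [0, np.float64(-1.8), np.float64(-0.1), 0, 8.8], [0, np.float64(-2.3), np.float64(-0.2), 0, 10.8], [0, np.float64(-2.7), np.float64(-0.3), 0, 12.8], [0, np.float64(-3.0), np.float64(-0.4), 0, 14.3], [0, np.float64(-3.3), np.float64(-0.5), 0, 15.8], [0, np.float64(-3.6), np.float64(-0.6), 0, 17.3], [0, np.float64(-3.9), np.float64(-0.6), 0, 18.3], [0, np.float64(-4.1), np.float64(-0.7), 0, 19.3], [0, np.float64(-4.3), np.float64(-0.8), 0, 20.3], [0, np.float64(-4.5), np.float64(-0.8), 0, 21.3], [0, np.float64(-4.7), np.float64(-0.9), 0, 22.3], [0, np.float64(-4.7), np.float64(-0.9), 0, 22.3], gaps [(-180, -166), (-164, -144), (-103, -84), (-53, -36), (-33, -24), (16, 35), (60, 61), (75, 96), (99, 100), (102, 103), (136, 180)]
```

Emit:
step_arm --pt "0 -0.2 0 0 1.3" --pt "0 -0.5 0 0 2.8" --pt "0 -0.9 0 0 4.8" --pt "0 -1.4 -0.1 0 6.8" --pt "0 -1.8 -0.1 0 8.8" --pt "0 -2.3 -0.2 0 10.8" --pt "0 -2.7 -0.3 0 12.8" --pt "0 -3.0 -0.4 0 14.3" --pt "0 -3.3 -0.5 0 15.8" --pt "0 -3.6 -0.6 0 17.3" --pt "0 -3.9 -0.6 0 18.3" --pt "0 -4.1 -0.7 0 19.3" --pt "0 -4.3 -0.8 0 20.3" --pt "0 -4.5 -0.8 0 21.3" --pt "0 -4.7 -0.9 0 22.3" --pt "0 -4.9 -1.0 0 23.2" --pt "0 -5.1 -1.1 0 24.2" --pt "0 -5.2 -1.1 0 24.8" --pt "0 -5.2 -1.1 0 24.8"

```text
time: 9.8
tool_pos: [0.6419, -0.1399, 0.0302]
tcp_rot: [-3.051, -0.749, 0.001]
wrist_force: [-0.1, -0.4, 0.3]
width: -0.001
grip_force: 0.0
```

```bash
python3 plan.py "[-64,-65,-66,-66.5,-67,-67.5,-68,-68.5]"
cat > gap.py <<'E'
from h import *
a,P=cloud('scene')
m=((P[...,2]>.045)&(P[...,2]<.056)&(a.min(-1)>85)&(a.astype(int).max(-1)-a.min(-1)<25))
d=P[m][:,:2]-[.5842,-.027]; rr=np.hypot(*d.T); aa=np.degrees(np.arctan2(d[:,1],d[:,0]))[(rr>.12)&(rr<.132)]
h=np.histogram(aa,np.arange(-180,181,1))[0]; g=np.where(h==0)[0]-180
print('gaps',[ (int(s[0]),int(s[-1])+1) for s in np.split(g,np.where(np.diff(g)>1)[0]+1)])
E
python3 gap.py
```

```text
9.8 [ 0.6419 -0.1399  0.0302] r 0.1262 ang -62.46 tooly -62.4 F [-0.11 -0.37  0.29] q6 0.84
[0, np.float64(-0.3), np.float64(-0.0), 0, 1.6], [0, np.float64(-0.6), np.float64(-0.0), 0, 2.6], [0, np.float64(-0.8), np.float64(-0.0), 0, 3.6], [0, np.float64(-0.9), np.float64(-0.1), 0, 4.1], [0, np.float64(-1.0), np.float64(-0.1), 0, 4.6], [0, np.float64(-1.1), np.float64(-0.1), 0, 5.1], [0, np.float64(-1.2), np.float64(-0.1), 0, 5.6], [0, np.float64(-1.3), np.float64(-0.1), 0, 6.1], gaps [(-180, -107), (-101, -100), (-93, -92), (-91, -84), (-83, -82), (-79, -60), (-57, -48), (-8, 11), (51, 72), (91, 92), (111, 132), (144, 162), (172, 180)]
```

Emit:
step_arm --pt "0 -0.2 0 0 0.9" --pt "0 -0.4 0 0 1.8" --pt "0 -0.6 0 0 2.6" --pt "0 -0.75 0 0 3.4" --pt "0 -0.9 -0.1 0 4.1" --pt "0 -1.0 -0.1 0 4.6" --pt "0 -1.1 -0.1 0 4.8" --pt "0 -1.1 -0.1 0 4.8"

```text
time: 10.65
tool_pos: [0.6319, -0.1442, 0.0303]
tcp_rot: [-3.079, -0.622, 0.0]
wrist_force: [0.4, 0.3, 0.0]
width: 0.001
grip_force: 0.1
```

```bash
python3 plan.py "[-67.5]"; python3 gap.py
python3 - <<'E'
from h import *
p,P=cloud('wrist'); np.savez('w4.npz',p=p,P=P)
p2,Q=cloud('side'); np.savez('sd4.npz',p=p2,P=Q)
cv2.imwrite('pics/w4.png',np.hstack([p[:,80:480],cv2.copyMakeBorder(cv2.resize(p2[180:280,220:350],(400,308),interpolation=cv2.INTER_CUBIC),0,112,0,0,cv2.BORDER_CONSTANT)])[...,::-1])
E
```

```text
10.65 [ 0.6319 -0.1442  0.0303] r 0.1258 ang -67.39 tooly -67.18 F [0.43 0.32 0.02] q6 0.91
[0, np.float64(-0.0), np.float64(0.0), 0, 0.3], gaps [(-180, -93), (-86, -85), (-83, -64), (-62, -53), (-13, 7), (46, 66), (84, 85), (106, 127), (140, 141), (142, 158), (167, 180)]
```

View pics/w4.png

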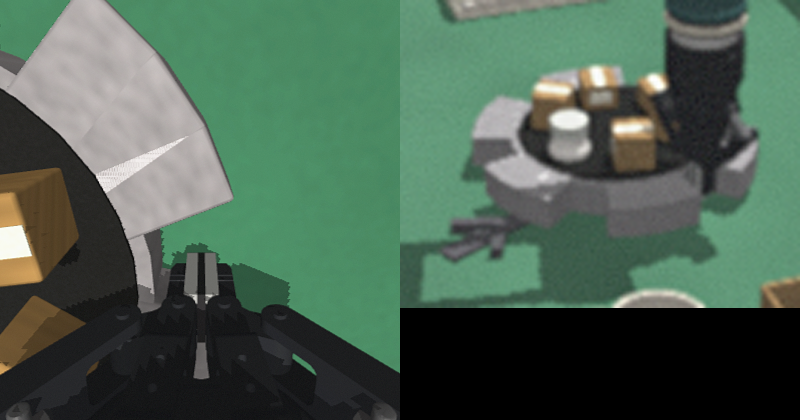

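Emit:
step_arm --pt "0 0.2 0 0 0" --pt "0 0.4 0 0 0" --pt "0 0.6 0 0 0" --pt "0 0.6 0 -1 0" --pt "0 0.6 0 -2.5 0" --pt "0 0.6 0 -5 0" --pt "0 0.6 0 -9 0" --pt "0 0.6 0 -13 0" --pt "0 2 -2 -17 0" --pt "0 4 -5 -21 0" --pt "0 6 -8 -25 0" --pt "0 8 -10 -29 0" --pt "0 8.7 -11.5 -32 0" --pt "0 8.7 -11.5 -32 0" --pt "0 8.7 -11.5 -32 0"

```text
time: 12.3
tool_pos: [0.6682, -0.0038, 0.3537]
tcp_rot: [3.078, 0.624, 0.008]
wrist_force: [0.8, -1.0, -0.6]
width: -0.001
grip_force: 0.0
```

```bash
python3 gap.py
python3 - <<'E'
from h import *
p,P=cloud('wrist'); np.savez('w5.npz',p=p,P=P); cv2.imwrite('pics/w5.png',p[...,::-1])
E
```

```text
gaps [(-180, -172), (-138, -137), (-132, -112), (-96, -95), (-72, -53), (-13, 7), (47, 67), (106, 127), (140, 155), (156, 158), (167, 180)]
```

View pics/w5.png

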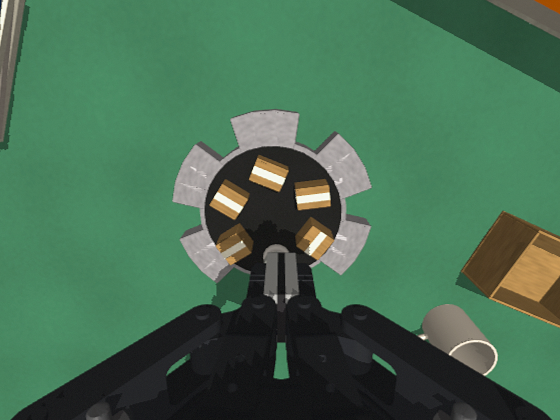

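This view has the camera facing away from the front, with the fingers hiding the jar at (275,250). I'll turn a quarter and look again from the side.

Emit:
step_arm --pt "0 -2 1 0 -8" --pt "0 -4 2 0 -16" --pt "0 -6 3 0 -24" --pt "0 -8 4 0 -32" --pt "0 -10 5 0 -40" --pt "0 -12 6 0 -48" --pt "0 -14 7 0 -56" --pt "0 -16 8 0 -64" --pt "0 -18 9.4 0 -72" --pt "0 -18 9.4 0 -80" --pt "0 -18 9.4 0 -88" --pt "0 -18 9.4 0 -90" --pt "0 -18 9.4 0 -90" --pt "0 -18 9.4 0 -90"

```text
time: 13.8
tool_pos: [0.5373, -0.1612, 0.3489]
tcp_rot: [-1.739, -2.613, 0.001]
wrist_force: [0.8, -0.4, 0.7]
width: -0.0
grip_force: 0.0
```

Run:
```python
from h import *
p,P=cloud('wrist'); np.savez('w6.npz',p=p,P=P); cv2.imwrite('pics/w6.png',p[...,::-1])
```

```text
(no output)
```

View pics/w6.png

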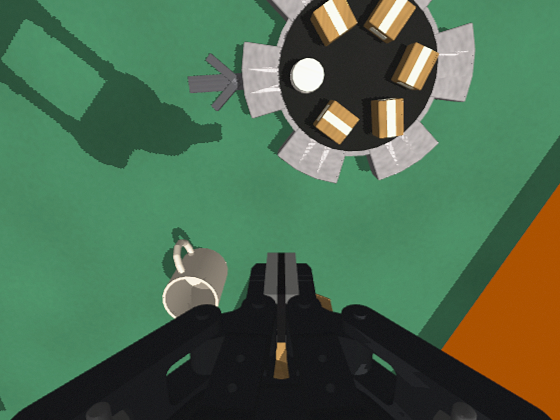

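The jar at (307,75) is nearly in line with the arrowhead: tip at (239,82), barbs at about (215,57) and (213,108). I'll measure the offset from this single view.

Run:
```python
from h import *
from scipy.optimize import least_squares
a=np.load('w6.npz');p,P=a['p'].astype(int),a['P']; z=P[...,2]
m=((z>.045)&(z<.056)&(p.min(-1)>85)&(p.max(-1)-p.min(-1)<25)); pts=P[m][:,:2]
v=pts-[.584,-.028]; an=np.degrees(np.arctan2(v[:,1],v[:,0])).astype(int); r=np.hypot(*v.T)
E=np.array([pts[an==k][r[an==k].argmax()] for k in range(-180,180,2) if (an==k).sum()>3 and .14<r[an==k].max()<.155])
f=least_squares(lambda q:np.hypot(*(E-q[:2]).T)-q[2],[.584,-.028,.145],loss='soft_l1',f_scale=.001); c=f.x[:2]; print(f.x.round(4))
jm=(z>.083)&(z<.095); jm[:, :285]=0; jm[:,330:]=0; jm[:50]=0; jm[100:]=0
j=np.array(cv2.minEnclosingCircle(np.float32(P[jm][:,:2]))[0]); print('jar',j.round(4),P[jm][:,:2].mean(0).round(4))
d=pts-c; rr=np.hypot(*d.T); aa=np.degrees(np.arctan2(d[:,1],d[:,0]))[(rr>.12)&(rr<.132)]
h=np.histogram(aa,np.arange(-180,181,1))[0]; g=np.where(h==0)[0]-180
print('gaps',[ (int(s[0]),int(s[-1])+1) for s in np.split(g,np.where(np.diff(g)>1)[0]+1)])
A=lambda q:np.degrees(np.arctan2(q[1]-c[1],q[0]-c[0])).round(1)
# arrow + tongue points: dark grey, not green, low
am=(z<.02)&(p[...,1]-p[...,0]<12)&(p.max(-1)<140); am[:,240:]=0; am[:45]=0; am[120:]=0; am[:,:185]=0
T=P[am][:,:2]; t=np.array([A(q) for q in T]); rad=np.hypot(*(T-c).T)
print('n',len(T),'arrow ang mean',t.mean().round(1),'extremes',np.percentile(t,[1,99]))
k=rad>.203; print('tongue',k.sum(),t[k].mean(),t[k].min(),t[k].max()); k=rad<.165; print('tip',k.sum(),t[k].mean())
print('jar ang',A(j), 'dist',np.hypot(*(j-c)).round(4))
```

```text
[ 0.5836 -0.0272  0.1442]
jar [ 0.5257 -0.0568] [ 0.5257 -0.0567]
gaps [(-180, -173), (-133, -113), (-73, -53), (-13, 7), (47, 161), (167, 180)]
n 1256 arrow ang mean -153.8 extremes [-163.6   -143.755]
tongue 247 -153.76113360323887 -156.5 -150.9
tip 168 -153.825
jar ang -152.9 dist 0.065
```

The jar is 0.9° off the arrowhead line, about 1 mm, and the carousel is at rest with the hand clear. I'm handing the job in.

```bash
python3 -c "
from workcell import bot
print(bot.finish_job())"
```

```text
the job is handed in; nothing more can be done
None
```

I turned the carousel about 123° clockwise and handed the job in; the jar then measured about 1 mm off the arrowhead line, the carousel was still, and the hand was clear of it, but no verdict came back.

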